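# Touch off and lock the focus-height stand

## Task

Set the focus height of the marking bench: with the small inner knob on top of the stand, bring the spring foot down onto the steel blank until it bears on it with a light but definite pressure of about 7 N (never twice that), leaving the wide outer ring alone meanwhile. Then turn the outer ring clockwise (seen from above) fully to its stop to lock it, without disturbing the inner knob, and let go, the foot still bearing on the blank as set.

Things in the scene. Friction and masses are not known exactly. Their poses are not given: they have to be found in the camera images.
- stand: Fixed stand: dark base plate 170 x 250 x 14 mm, grey column at its +y end, grey overhead arm 70 mm wide (x), 190 mm long (y), its top 150 mm above the bench. Origin on the bench exactly under the common upright axis of both knobs and the foot; z up; y points along the arm to the column; the yaw varies. A 36 mm neck carries the ring 8 mm clear of the arm. The foot belongs to the stand.
- sleeve (a point): Lower end of the fixed spindle sleeve under the arm, on the common axis, 88 mm above the bench. Out of it hangs a steel spindle with a flat sprung foot of 18 mm diameter. At the start the foot is 2 to 12 mm above the blank: this gap differs every time and is not measured, so the touch must be felt as resistance rising at the inner knob.
- fine_grip (a point): Point on the axis of the inner knob, 198 mm above the bench. The knob is a black ribbed upright cylinder of 30 mm diameter, from 178 to 208 mm above the bench, 2 mm clear of the flat top of the ring, which a fingertip reaching lower than 176 mm would rub and drag round.
- fine_top (a point): Centre of the inner knob's top, 208 mm above the bench. Clockwise from above lowers the foot 10 mm per rad; about 0.16 N m of friction holds it where it is left. Once the foot touches, each further 0.1 rad adds roughly 4 N of pressure and 0.04 N m of turning resistance; turning back relieves it.
- ring_grip (a point): Point on the axis of the outer ring, at its middle height, 167 mm above the bench. The ring is a black ribbed disc of 60 mm diameter and 18 mm height, from 158 to 176 mm above the bench, under and around the inner knob; friction about 0.2 N m.
- ring_mark (a point): End of the white index line on the ring: on the upper rim, 30 mm from the axis and 176 mm above the bench; it goes round with the ring.
- ring (a joint): Angle of the outer ring in rad, growing clockwise from above. It starts between 0 and 0.4 (open); 1.2 is the solid end stop (locked).
- blank: Loose turned steel flange, 92 mm diameter, 9 mm thick at the rim, with a 56 mm hub whose flat top is 24 mm above its underside; about 0.6 kg. It lies on a round steel nest on the base plate, roughly under the foot. Origin at the centre of its underside, z up. The height of the nest differs every time.
Mind the look-alikes: they are no part of the job. Leave any brown, orange or turquoise look-alike of the blank alone.

How it is judged (in metres and radians):
On the way, in this order (a step that is already met when the one before it is completed fails the run):
1. the foot bears on the blank with 3 to 12 N, held for half a second, the ring not yet turned (contact force between stand and blank between 3 and 12 N and distance of ring_mark from where it was at the start of the episode below 0.005 m), for 0.5 s.
2. the ring is turned to its stop (joint above 1.14 rad) (value of joint ring above 1.14 rad), for 0.2 s.
At the end, for the whole second after the job is handed in: The foot bears on the blank with 3 to 12 N, the ring stands within 0.06 rad of its stop at 1.2 rad, the blank is at rest within 6 mm of where it lay, and nothing is held (contact force between stand and blank between 3 and 12 N and value of joint ring above 1.14 rad and distance of blank from where it was at the start of the episode below 0.006 m and linear speed of blank below 0.01 m/s); the robot touches nothing.
It fails at once if the foot presses on the blank with more than 14 N (contact force between stand and blank above 14 N).
It fails at once if the ring is moved (its mark by more than 5 mm from its start) while the foot does not bear on the blank with at least 2 N (distance of ring_mark from where it was at the start of the episode above 0.005 m and contact force between stand and blank below 2 N).
It fails at once if the blank is shifted by more than 8 mm (distance of blank from where it was at the start of the episode above 0.008 m).
It also fails if it takes over 64 s, if anything falls off the work surface, if the arm or the gripper's body presses on something with over 40 N, if the wrist force passes 120 N, or if a joint passes its speed limit or range.

## Robot

A 7-joint arm with a two-finger parallel gripper is mounted at the origin on the work surface. World frame = base frame: x ahead of the robot, y to its left, z up, the work surface at z = 0. Lengths are in mm, angles in rad, forces in N, time in s.
With the tool pointing down it reaches from about 350 to 900 mm from the base axis. Payload 19.9 kg.
Tool frame: the origin (TCP) lies at the very end of the fingers, on their centre line; the grasp point (between the pads) lies 19 mm behind it; z points along the fingers, x is the direction in which the jaws open and shut, and the axes are right-handed (so a half turn about z gives the same grasp; the last joint's range is limited). The gripper opens to 94 mm and grips with 3 to 60 N. Pads are 16 mm wide; open, the fingers measure 119 mm over their backs; the gripper's body (75 mm by 177 mm) begins 78 mm behind the grasp point.
Start: joints at [-1.312, 0.417, -0.01, 1.614, 0.005, 1.111, -0.053], TCP at [185.168, 596.916, 177.125] pointing down, gripper open.
Joint ranges: [-2.81, 2.81], [-0.39, 2.02], [-1.27, 1.25], [0.06, 2.57], [-1.19, 4.33], [0.19, 2], [-2.82, 2.82]. Speed limits (rad/s): [1.89, 1.89, 2.39, 2.39, 3.01, 3.01, 3.01].

## Interface

Orientations are given as [roll, pitch, yaw] about the fixed x, y, z axes, in that order (R = Rz(yaw) Ry(pitch) Rx(roll)).
In Python, from cell import * gives the robot as it stands.
- The arm moves only by the tool apply_moves, never from a script. Its argument "moves" is a list of rows, each a list of 7 numbers: the shift along the world's x, y, z in mm, then the turn, a rotation vector about the world's x, y, z in degrees, then the finger opening in mm, from 0 to 94. A call has 1 to 8 rows; each row is the pose to reach, as a shift and turn from the pose measured when the call began; what a row does not reach only later rows make up. A row lasts 1/8 s, in which the tool goes at most 62.5 mm and 10.7 degrees, less where a joint would pass 70% of its speed; a pose out of reach is approached as far as the arm can. A call with a gripper value outside its range is refused whole. The fingers move at their own pace and stop on an object; "force" is the grip in N (left out, the last holds). Time passes only in rows, so rows that repeat a pose let the fingers close. It gives the time, the measured TCP pose, the force and the opening at its end, in the units of the state.
- get_obs(): the state, without advancing time (a new reading comes with each control period).
- read_camera(name): name is "side" or "top"; returns (picture, depth): 480x640x3 uint8, red, green, blue; 480x640 float32, mm along the optical axis (not along the pixel's ray), 0 where there is no reading.
- camera_params(name): a dict with "vfov" (degrees; the focal length in pixels is half the picture's height over the tangent of half this angle, whatever the lens; pixels are square), "cx", "cy" (the principal point, pixels), "extrinsics" (4x4, takes a point from camera to world coordinates). Camera axes: x right, y up, looking along -z (the intrinsics and any distortion apply to the point x, -y, -z); pixel columns grow to the right and rows downward; lengths in mm; the calibration is good to about 2 mm. A picture is of the moment at which its call begins. camera_params takes no time and is no camera call.
- finish_job(): hands the job in, once; it reports no verdict.
Trained networks look in the newest picture that a camera, given by its name, has taken for a name from the list of things; names that differ only in an ending like _2 or _b are one class to them, and where a whole thing is asked for, a point or a joint stands for the part that bears it (a point fixed in the world has none). Each returns a list of dicts, best first, with "score" (0 to 1); they miss things now and then, are a little off and sometimes report something else, mostly with a low value. They report only what shows in the picture. A call takes as long as a camera call. They do not tell look-alikes from the thing itself.
- search_frame(label, camera): "bbox" ([left, top, right, bottom] in pixels, round what is visible of it).
The state is a dict: "clock": time; "q": joint angles; "joint_velocities": joint speeds; "joint_torque": joint torques, N m; "ee_pos": TCP position; "tool_rot": TCP orientation; "force": force on the tool from outside, world axes, zero at the start; "wrist_torque": the same for the moment, N m; "finger_gap": finger opening in mm.
Only numpy, scipy, OpenCV 4.12 (cv2) and the standard library are available. Lean on these libraries where they do the work, as an engineer would, in place of code of your own. Each camera call takes 0.05 s, during which the arm holds its last target.

## Working session

There is one attempt and no reset: what is moved stays moved. The work goes in short steps, Python scripts to look and compute and a tool call to move; the robot and the scene stay as the last step left them, time stands still between calls to the robot, and variables do not carry over. Pictures are saved under pics/ and viewed, and the job is handed in when it is done.

Besides the shell and the picture viewer there is one more tool, called after "Call:" as name([rows], argument=value, ...), one row to a line, values as JSON. apply_moves: Moves the arm, as the interface text tells. Its arguments: {"type":"object","properties":{"moves":{"type":"array","items":{"type":"array","items":{"type":"number"}}},"force":{"type":"number"}},"required":["moves"]}

```bash
ls; mkdir -p pics
python3 - <<'E'
from cell import *
import cv2, numpy as np
o=get_obs()
for k,v in o.items(): print(k,v)
for n in("side","top"):
    im,d=read_camera(n); cv2.imwrite(f"pics/{n}0.png",im[:,:,::-1]); np.save(f"pics/{n}0.npy",d)
    print(camera_params(n))
    for l in("ring_mark","fine_top","ring_grip","blank","stand","fine_grip"): print(n,l,search_frame(l,n)[:2])
E
```

```text
pics
clock 0.0
q [-1.31147879  0.4179519  -0.01033164  1.61416814  0.00471724  1.11066731
 -0.05301566]
joint_velocities [ 0.00127957  0.00145151  0.00109295  0.0015478  -0.00039932  0.00011198
  0.00070114]
joint_torque [-2.43608474e-04 -8.51253390e+01  6.38685767e-01 -4.25971878e+01
 -4.88549389e-02  1.87630055e-02  1.25501469e-04]
ee_pos [185.07304826 596.55354762 176.54148217]
tool_rot [3.14149994e+00 1.16726087e-03 1.27000515e+00]
force [-0.37006455  0.51491986 -0.20184983]
wrist_torque [0.04730828 0.02995463 0.04815033]
finger_gap 93.67982731629618
{'vfov': 47.64116181173381, 'cx': 314.10177477904506, 'cy': 237.29247421846543, 'extrinsics': array([[ 9.96690066e-01,  5.49348039e-02, -5.99256141e-02,
         4.41002235e+02],
       [-7.98674902e-02,  5.24137136e-01, -8.47880562e-01,
        -7.25361996e+02],
       [-1.51689127e-02,  8.49860242e-01,  5.26789782e-01,
         5.93115731e+02],
       [ 0.00000000e+00,  0.00000000e+00,  0.00000000e+00,
         1.00000000e+00]])}
side ring_mark [{'bbox': [328.3, 174.6, 363.6, 196.7], 'score': 0.77}]
side fine_top [{'bbox': [334.1, 
[... 621 characters left out ...]
1,  6.54164526e-03, -2.47856569e-02,
         1.82080819e+00],
       [-2.37711013e-02,  1.25331156e-01,  9.91830145e-01,
         1.02200633e+03],
       [ 0.00000000e+00,  0.00000000e+00,  0.00000000e+00,
         1.00000000e+00]])}
top ring_mark [{'bbox': [227.8, 173.0, 270.3, 215.1], 'score': 0.59}]
top fine_top [{'bbox': [234.6, 176.9, 257.9, 202.7], 'score': 0.87}]
top ring_grip [{'bbox': [223.5, 170.2, 269.7, 212.9], 'score': 0.68}]
top blank [{'bbox': [383.1, 133.6, 437.8, 190.1], 'score': 0.92}, {'bbox': [237.6, 305.3, 299.3, 366.6], 'score': 0.82}]
top stand [{'bbox': [153.1, 149.7, 327.1, 293.2], 'score': 0.61}]
top fine_grip [{'bbox': [233.3, 180.7, 253.3, 203.4], 'score': 0.97}]
```

View pics/side0.png

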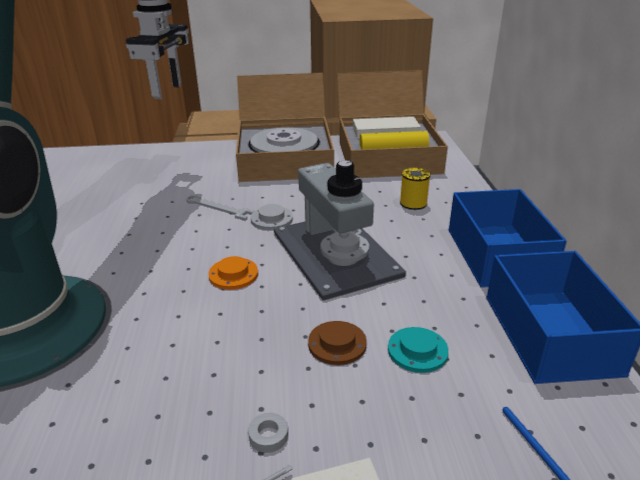

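View pics/top0.png

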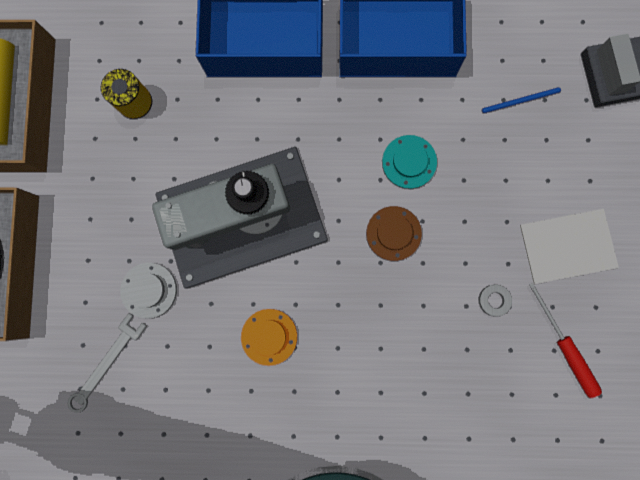

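```bash
cat > h.py <<'E'
from cell import *
import cv2, numpy as np
def K(n):
    p=camera_params(n); f=240/np.tan(np.radians(p["vfov"]/2)); return p,f,np.array(p["extrinsics"])
def ray(n,u,v):
    p,f,E=K(n); d=np.array([(u-p["cx"])/f,-(v-p["cy"])/f,-1]); return E[:3,3],E[:3,:3]@d
def atz(n,u,v,z):
    o,d=ray(n,u,v); return o+d*(z-o[2])/d[2]
def proj(n,P):
    p,f,E=K(n); c=E[:3,:3].T@(np.array(P)-E[:3,3]); return p["cx"]+f*c[0]/-c[2], p["cy"]-f*c[1]/-c[2]
def cloud(n,d):
    p,f,E=K(n); v,u=np.mgrid[:480,:640]; c=np.stack([(u-p["cx"])/f*d,-(v-p["cy"])/f*d,-d],-1); return c@E[:3,:3].T+E[:3,3]
E
python3 - <<'E'
from h import *
im=cv2.imread("pics/top0.png"); s=cv2.imread("pics/side0.png")
cv2.imwrite("pics/z.png",np.hstack([cv2.resize(im[150:270,140:260+0],(400,400),interpolation=2) if 0 else cv2.resize(im[160:220,215:275],(400,400),interpolation=0),cv2.resize(s[150:270,290:410],(400,400),interpolation=2)]))
d=np.load("pics/top0.npy"); C=cloud("top",d); z=C[...,2]
r=np.zeros_like(z,bool); r[150:290,140:330]=1
for a,b in((195,225),(165,185),(140,158)):
    m=r&(z>a)&(z<b); P=C[m]; print(a,b,m.sum(),np.median(P,0),P.min(0),P.max(0))
    u=np.argwhere(m)[:,::-1].astype(np.float32); print(cv2.minEnclosingCircle(u), cv2.minAreaRect(P[:,:2].astype(np.float32)))
d=np.load("pics/side0.npy"); C=cloud("side",d); z=C[...,2]
r=np.zeros_like(z,bool); r[150:300,280:410]=1
for a,b in((195,225),(160,180)):
    m=r&(z>a)&(z<b)&(s.max(2)<90); P=C[m]; print('side',a,b,m.sum(),np.median(P,0),P.min(0),P.max(0))
E
```

```text
195 225 432 [554.02476804 128.71972212 207.28061066] [539.62788928 113.70662055 195.05374553] [570.95697772 144.3342748  211.47910928]
((243.052978515625, 188.16224670410156), 12.19917106628418) ((555.5421752929688, 129.38197326660156), (31.108631134033203, 30.710582733154297), 34.67719650268555)
165 185 1012 [548.90226568 124.25763462 175.20150431] [524.09747963  98.69412849 165.15209964] [585.02441977 159.28593842 184.91591646]
((246.39979553222656, 192.2567901611328), 22.007503509521484) ((554.7586059570312, 129.3907928466797), (60.572593688964844, 60.697967529296875), 83.18341064453125)
140 158 4743 [531.64311997 192.41311655 149.11923271] [479.02673033  72.9734454  140.03555828] [602.18074801 270.25635431 155.62969969]
((219.50094604492188, 206.210205078125), 68.53479766845703) ((540.63330078125, 172.54515075683594), (71.40570831298828, 190.39431762695312), 18.93431282043457)
side 195 225 162 [555.00493023 117.68010646 203.26763156] [541.50708761 111.49568787 195.07210517] [572.62846987 138.34268997 210.10879384]
side 160 180 537 [553.48098932 109.82240452 174.66306851] [526.58640015  94.90911892 160.21409953] [585.10391975 152.13764428 179.96351069]
```

View pics/z.png

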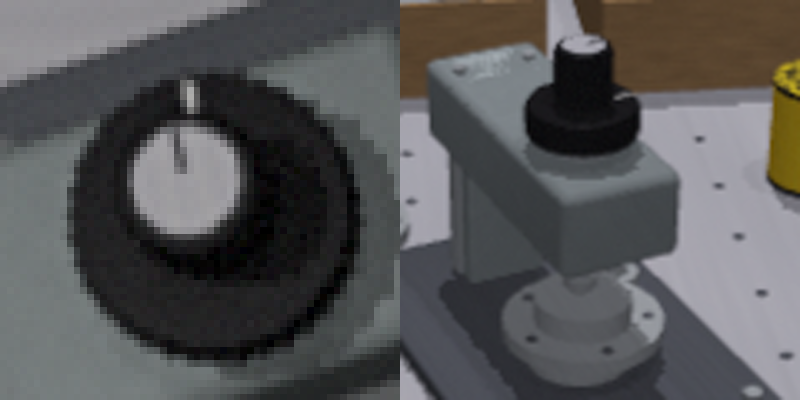

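Call:
apply_moves([
  [0,0,60,0,0,0,94],
  [20,-30,110,0,0,0,94],
  [60,-80,120,0,0,0,94],
  [100,-130,120,0,0,0,94],
  [140,-180,120,0,0,0,94],
  [180,-230,120,0,0,0,94],
  [215,-275,120,0,0,0,94],
  [250,-320,120,0,0,0,94],
], force=15)

```text
clock: 1.7
ee_pos: [436.2, 275.0, 297.4]
tool_rot: [3.141, -0.001, 1.27]
force: [0.1, 0.7, 0.2]
finger_gap: 94.1
```

Call:
apply_moves([
  [40,-48,0,0,0,0,70],
  [80,-97,0,0,0,0,60],
  [119,-146,-10,0,0,0,54],
  [119,-146,-60,0,0,0,54],
  [119,-146,-60,0,0,0,54],
  [119,-146,-60,0,0,0,54],
])

```text
clock: 2.45
ee_pos: [555.5, 130.0, 239.1]
tool_rot: [3.14, -0.002, 1.271]
force: [-0.6, 0.2, 1.4]
finger_gap: 53.8
```

Run:
```python
from h import *
o=get_obs(); print(o["ee_pos"],o["tool_rot"],o["force"],o["wrist_torque"],o["q"],o["finger_gap"])
im,d=read_camera("side"); t,_=read_camera("top")
cv2.imwrite("pics/z1.png",np.hstack([cv2.resize(t[150:230,205:285],(400,400)),cv2.resize(im[110:230,290:410],(400,400))])[:,:,::-1])
```

```text
[555.45032576 129.96767094 239.10712381] [ 3.14042391e+00 -1.50016997e-03  1.27084802e+00] [-0.56694459  0.23034228  1.40819932] [ 0.02875646 -0.01423104  0.03874514] [-0.59330991  0.27669193  0.3805272   1.69064264 -0.11012033  1.19346638
  1.08541414] 53.761822832796135
```

View pics/z1.png

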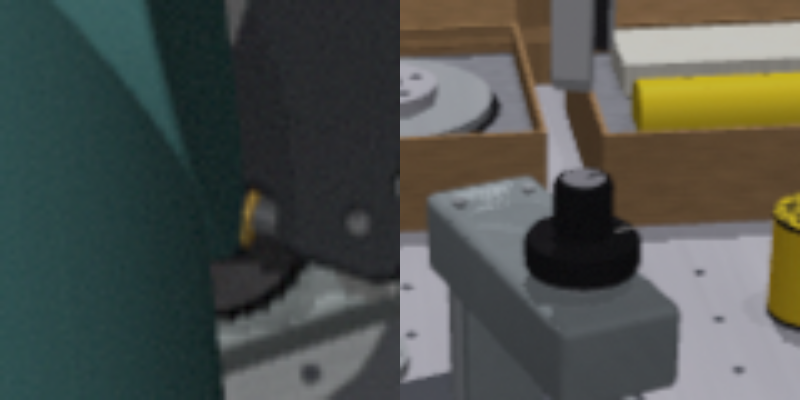

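Call:
apply_moves([
  [0,-0.5,-30,0,0,0,54],
  [0,-0.5,-55,0,0,0,54],
  [0,-0.5,-55,0,0,0,54],
  [0,-0.5,-55,0,0,0,36],
  [0,-0.5,-55,0,0,0,33],
], force=15)

```text
clock: 3.18
ee_pos: [556.3, 129.8, 185.8]
tool_rot: [3.138, -0.004, 1.271]
force: [-0.4, -0.3, 0.3]
finger_gap: 37.5
```

Call:
apply_moves([
  [0,0,0,0,0,0,26],
  [0,0,0,0,0,0,26],
  [0,0,0,0,0,0,26],
  [0,0,0,0,0,0,26],
], force=15)

```text
clock: 3.68
ee_pos: [556.3, 129.8, 185.8]
tool_rot: [3.138, -0.003, 1.271]
force: [0.3, 0.1, 0.1]
finger_gap: 25.8
```

```bash
cat > o.py <<'E'
from cell import *
o=get_obs(); print(o["clock"],o["ee_pos"].round(2) if hasattr(o["ee_pos"],'round') else o["ee_pos"],o["tool_rot"],o["force"],"\nT",o["wrist_torque"],"jt7",o["joint_torque"][6],"q7",o["q"][6],o["finger_gap"])
E
python3 o.py
```

```text
3.675 [556.27 129.83 185.77] [ 3.13809106 -0.00347136  1.27122394] [0.29916924 0.12720873 0.14484436] 
T [-0.03405912  0.04426217 -0.00184889] jt7 -0.0008236903886427172 q7 1.1051850542608994 25.815837471067805
```

Run:
```python
from h import *
im,d=read_camera("side")
cv2.imwrite("pics/z2.png",cv2.resize(im[110:230,290:410],(600,600),interpolation=2)[:,:,::-1])
print(proj("side",(556,130,186)),proj("side",(555,129.3,208)))
```

```text
(np.float64(344.23883866903435), np.float64(174.89412694863947)) (np.float64(343.8921989547087), np.float64(163.4437911180388))
```

View pics/z2.png

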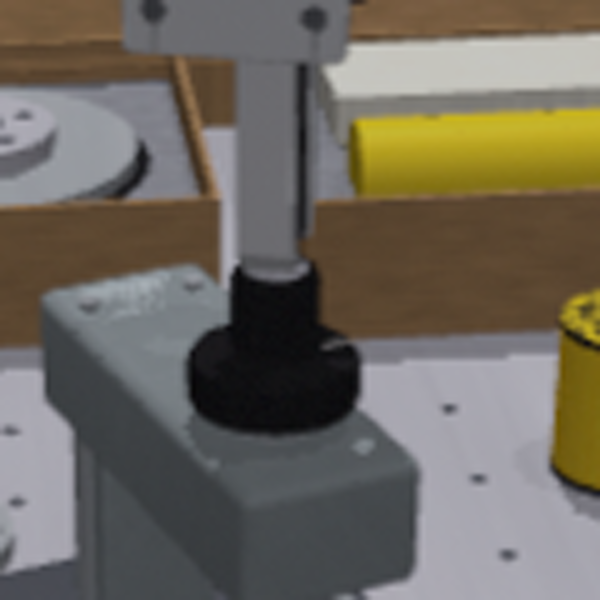

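Run:
```python
from h import *
im,d=read_camera("side"); C=cloud("side",d)
np.set_printoptions(precision=1,suppress=True)
for v in range(130,192,3): print(v,[C[v,u] for u in (342,344,346,351)], im[v,344])
print(proj("side",(552,117,186)),proj("side",(552,117,208)))
```

```text
130 [array([547.8, 104.7, 277.8]), array([550.9, 103.6, 278.1]), array([554.1, 102.9, 278.2]), array([567.7, 140.5, 263.5])] [107 107 110]
133 [array([548.2, 107.3, 271.7]), array([551.2, 104.8, 272.5]), array([554.3, 104. , 272.7]), array([567.4, 137.7, 259.2])] [107 107 111]
136 [array([548.1, 105.9, 267.1]), array([551.3, 105.2, 267.2]), array([554.3, 103.2, 267.9]), array([567.3, 136.1, 254.6])] [107 106 110]
139 [array([548.3, 106.6, 261.7]), array([551.1, 103.4, 262.8]), array([554.5, 104. , 262.4]), array([567.8, 138.6, 248.2])] [107 106 111]
142 [array([548.5, 107.7, 256. ]), array([551.3, 104.4, 257.2]), array([554.4, 102.6, 257.8]), array([567.9, 139. , 242.6])] [107 106 111]
145 [array([548.3, 105.6, 251.7]), array([551.2, 103.2, 252.5]), array([554.8, 105.2, 251.5]), array([568. , 138.8, 237.3])] [107 107 111]
148 [array([548.3, 105.3, 246.5]), array([551.6, 105.3, 246.4]), array([555.2, 107.2, 245.4]), array([568.5, 141.1, 230.9])] [107 107 111]
151 [array([548.2, 104.3, 241.7]), array([551.6, 104.5, 241.4]), array([554.7, 103. , 241.9]), array([568.3, 139.1, 226.2])] [1
[... 1219 characters left out ...]
, 118.8, 184.8])] [13 11 15]
181 [array([550.3, 115.2, 181.7]), array([553.9, 116.3, 180.9]), array([557.2, 115.3, 181.3]), array([566.4, 118.4, 179.3])] [14 14 16]
184 [array([550.1, 112.9, 177.1]), array([553.6, 113.7, 176.5]), array([557.2, 114.1, 176.1]), array([565.6, 112.4, 176.5])] [15 14 17]
187 [array([548.7, 101.7, 177. ]), array([552.4, 103.6, 175.9]), array([556. , 105.2, 174.8]), array([564.3, 102.7, 175.6])] [18 17 19]
190 [array([548.5,  99.7, 172.3]), array([551.4,  95.9, 174. ]), array([555.4, 100.1, 171.7]), array([564.1, 100.7, 170.9])] [14 15 17]
(np.float64(342.8880359548769), np.float64(178.23072805307126)) (np.float64(343.0527979701109), np.float64(166.48664603911442))
```

Run:
```python
from h import *
np.set_printoptions(precision=0,suppress=True)
d=np.load("pics/side0.npy"); C=cloud("side",d); im=cv2.imread("pics/side0.png")
print(proj("side",(185,597,177)))
for u in (153,156,159,174): 
  for v in range(40,104,4): print(u,v,C[v,u],im[v,u])
cv2.imwrite("pics/z3.png",cv2.resize(im[0:120,100:220],(600,600),interpolation=2))
```

```text
(np.float64(168.68217213159144), np.float64(103.79554487843998))
153 40 [191. 506. 345.] [28 25 23]
153 44 [190. 504. 337.] [38 34 34]
153 48 [188. 508. 328.] [106 101 101]
153 52 [185. 516. 318.] [57 53 52]
153 56 [184. 511. 311.] [102  97  97]
153 60 [178. 537. 296.] [89 85 85]
153 64 [175. 541. 287.] [100  97  96]
153 68 [175. 536. 279.] [106 102 102]
153 72 [173. 536. 270.] [106 103 102]
153 76 [171. 540. 260.] [106 103 102]
153 80 [169. 540. 251.] [106 103 102]
153 84 [168. 541. 242.] [106 103 102]
153 88 [165. 546. 231.] [106 103 102]
153 92 [164. 545. 223.] [106 102 102]
153 96 [163. 543. 214.] [86 84 85]
153 100 [ -14. 1335.  -38.] [33 57 87]
156 40 [197. 509. 344.] [20 17 17]
156 44 [195. 513. 335.] [74 72 70]
156 48 [196. 500. 330.] [85 82 82]
156 52 [193. 505. 320.] [105 101 100]
156 56 [191. 513. 310.] [106 102 102]
156 60 [  25. 1320.  112.] [52 64 81]
156 64 [181. 546. 285.] [67 70 80]
156 68 [179. 546. 276.] [73 74 79]
156 72 [179. 541. 269.] [80 76 77]
156 76 [177. 542. 260.] [89 86 86]
156 80 [176. 540. 251.] [95 92 92]
156 84 [174. 542. 242.] [109 105 105]
156 88 [1
[... 601 characters left out ...]
] [77 76 78]
159 92 [179. 536. 225.] [79 76 76]
159 96 [178. 535. 216.] [96 92 92]
159 100 [  11. 1325.  -36.] [29 51 79]
174 40 [213. 636. 317.] [46 43 41]
174 44 [218. 604. 315.] [48 45 45]
174 48 [210. 639. 298.] [97 93 92]
174 52 [209. 638. 289.] [100  96  96]
174 56 [207. 640. 280.] [104 101 100]
174 60 [205. 643. 270.] [29 27 27]
174 64 [205. 638. 261.] [22 20 18]
174 68 [202. 644. 250.] [22 19 20]
174 72 [202. 638. 242.] [21 20 20]
174 76 [200. 641. 232.] [21 20 21]
174 80 [197. 649. 220.] [24 21 22]
174 84 [197. 642. 212.] [21 20 19]
174 88 [  74. 1320.    8.] [35 58 88]
174 92 [  71. 1322.   -7.] [34 57 88]
174 96 [  69. 1322.  -22.] [33 57 86]
174 100 [  66. 1327.  -39.] [32 57 86]
```

View pics/z3.png

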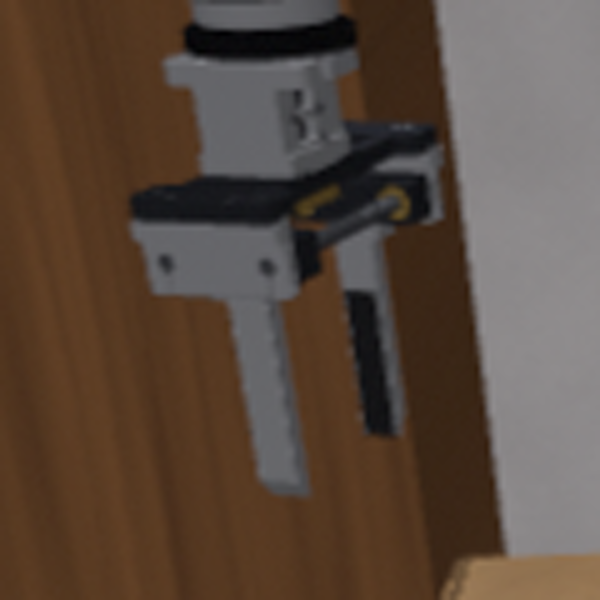

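Call:
apply_moves([
  [0,0,0,0,0,0,54],
  [0,0,0,0,0,0,54],
  [0,0,0,0,0,0,54],
  [-1,0,-15,0,0,0,54],
  [-1,0,-31,0,0,0,54],
  [-1,0,-31,0,0,0,54],
])

```text
clock: 4.53
ee_pos: [554.3, 129.6, 153.0]
tool_rot: [3.14, -0.002, 1.271]
force: [-0.3, -0.2, 0.1]
finger_gap: 54.2
```

```bash
python3 o.py
python3 - <<'E'
from h import *
im,d=read_camera("side")
cv2.imwrite("pics/z4.png",cv2.resize(im[110:230,290:410],(600,600),interpolation=2)[:,:,::-1])
C=cloud("side",d)
np.set_printoptions(precision=0,suppress=True)
for v in range(160,196,2): print(v,[C[v,u] for u in (336,340,342,344,346,349)], im[v,342:346,0])
E
```

```text
4.525 [554.33 129.56 152.96] [ 3.14024776e+00 -1.72993543e-03  1.27118252e+00] [-0.26343284 -0.17200922  0.09180566] 
T [-0.00690145  0.01292531 -0.00619016] jt7 0.12960889376699924 q7 1.1172174817083234 54.214560339383496
160 [array([537.,  94., 231.]), array([543.,  90., 232.]), array([547.,  93., 231.]), array([549.,  87., 233.]), array([553.,  91., 231.]), array([567., 155., 203.])] [107 107 108  96]
162 [array([537.,  95., 227.]), array([543.,  90., 229.]), array([547.,  91., 228.]), array([550.,  90., 228.]), array([553.,  91., 228.]), array([564., 131., 210.])] [107 107 108  96]
164 [array([537.,  94., 224.]), array([544.,  91., 224.]), array([547.,  90., 225.]), array([550.,  89., 225.]), array([554.,  93., 223.]), array([564., 127., 208.])] [108 107 108  95]
166 [array([537.,  94., 220.]), array([544.,  92., 221.]), array([547.,  92., 220.]), array([550.,  89., 222.]), array([554.,  93., 220.]), array([562., 118., 208.])] [107 107 108  98]
168 [array([537.,  92., 217.]), array([543.,  90., 218.]), array([547.,  90., 218.]), array([550.,  91., 217.]), array([554.,  95., 215.]
[... 1731 characters left out ...]
 174.]), array([546., 105., 173.]), array([549., 103., 174.]), array([552.,  99., 176.]), array([555., 100., 176.]), array([561., 100., 175.])] [14 16 18 16]
190 [array([539., 108., 168.]), array([546., 104., 170.]), array([549., 104., 170.]), array([552.,  98., 173.]), array([555.,  99., 172.]), array([560.,  99., 172.])] [11 15 13 13]
192 [array([539., 104., 167.]), array([546., 103., 167.]), array([549., 102., 167.]), array([552., 101., 168.]), array([555., 100., 168.]), array([560.,  97., 169.])] [13 12 13 14]
194 [array([539., 104., 163.]), array([545., 102., 163.]), array([549., 101., 164.]), array([552.,  99., 165.]), array([555.,  97., 166.]), array([561.,  99., 164.])] [13 15 13 15]
```

View pics/z4.png

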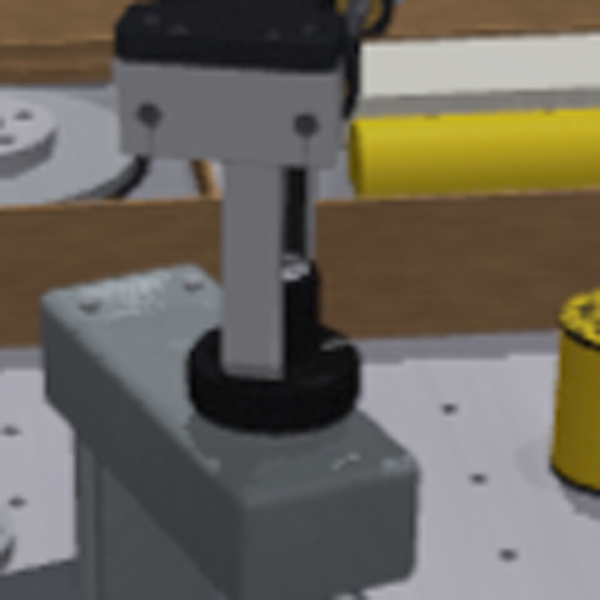

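Call:
apply_moves([
  [0,0,0,0,0,0,34],
  [0,0,0,0,0,0,32],
  [0,0,0,0,0,0,26],
  [0,0,0,0,0,0,26],
  [0,0,0,0,0,0,26],
], force=35)

```text
clock: 5.2
ee_pos: [555.2, 130.1, 154.2]
tool_rot: [3.139, -0.003, 1.271]
force: [2.4, 4.1, 2.2]
finger_gap: 29.5
```

```bash
python3 o.py
```

```text
5.2 [555.18 130.11 154.24] [ 3.13864048 -0.0032435   1.27147796] [2.3599045  4.12584405 2.23642504] 
T [ 0.97429177 -0.36467329  0.00167858] jt7 -0.0038223805313464254 q7 1.1170782396927128 29.533991203903152
```

Run:
```python
from h import *
im=cv2.imread("pics/side0.png"); d=np.load("pics/side0.npy"); C=cloud("side",d)
np.set_printoptions(precision=0,suppress=True)
for v in range(222,262,1): print(v,[C[v,u] for u in (336,341,345,350)], im[v,345],im[v,338])
cv2.imwrite("pics/z5.png",cv2.resize(im[215:275,310:380],(700,600),interpolation=2))
```

```text
222 [array([536.,  81., 121.]), array([544.,  73., 125.]), array([551.,  77., 122.]), array([560.,  77., 121.])] [74 71 66] [69 65 62]
223 [array([536.,  82., 118.]), array([544.,  73., 123.]), array([551.,  75., 121.]), array([560.,  78., 119.])] [72 70 65] [68 65 61]
224 [array([536.,  79., 118.]), array([544.,  72., 122.]), array([552.,  79., 117.]), array([560.,  76., 118.])] [73 69 66] [69 66 62]
225 [array([536.,  79., 116.]), array([544.,  71., 120.]), array([551.,  76., 117.]), array([561.,  79., 114.])] [73 70 66] [68 65 62]
226 [array([537.,  83., 112.]), array([544.,  72., 118.]), array([551.,  74., 116.]), array([560.,  77., 113.])] [72 70 65] [67 65 61]
227 [array([537.,  83., 110.]), array([544.,  72., 115.]), array([551.,  76., 113.]), array([560.,  77., 111.])] [72 69 64] [68 65 62]
228 [array([536.,  79., 110.]), array([544.,  74., 112.]), array([551.,  76., 111.]), array([560.,  77., 109.])] [72 69 65] [67 65 61]
229 [array([536.,  79., 108.]), array([544.,  73., 111.]), array([551.,  76., 109.]), array([561.,  80., 106.])] [73 70 66] [68 65 62]
230 [array([537.,  8
[... 3650 characters left out ...]
 [101  96  94] [99 95 93]
257 [array([539.,  97.,  37.]), array([548.,  94.,  38.]), array([555.,  95.,  37.]), array([564.,  93.,  38.])] [99 95 92] [98 93 91]
258 [array([538.,  94.,  37.]), array([547.,  91.,  38.]), array([555.,  91.,  38.]), array([563.,  89.,  38.])] [96 91 90] [91 88 85]
259 [array([538.,  93.,  35.]), array([547.,  91.,  36.]), array([555.,  92.,  35.]), array([563.,  86.,  38.])] [92 88 86] [90 86 83]
260 [array([539.,  97.,  30.]), array([547.,  91.,  34.]), array([555.,  91.,  33.]), array([563.,  89.,  34.])] [93 88 86] [89 85 82]
261 [array([538.,  94.,  31.]), array([547.,  91.,  32.]), array([555.,  91.,  31.]), array([563.,  88.,  32.])] [92 88 86] [89 84 82]
```

View pics/z5.png

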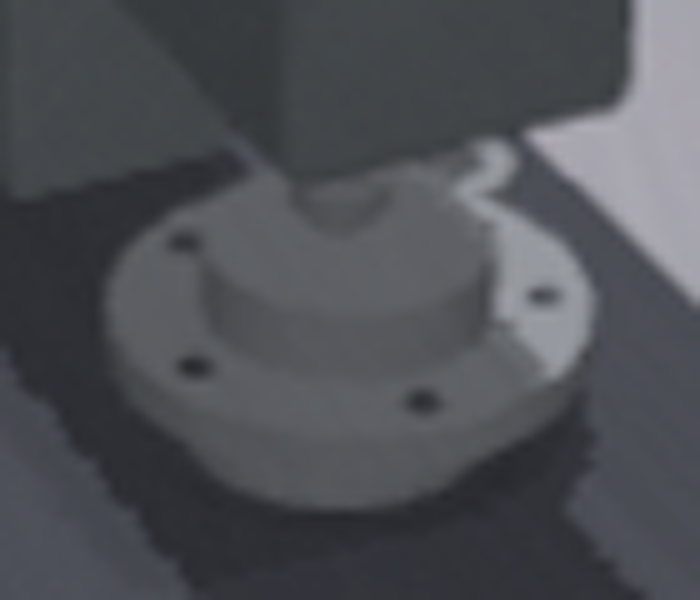

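Call:
apply_moves([
  [0,0,0,0,0,-1,26],
  [0,0,0,0,0,-2,26],
  [0,0,0,0,0,-3,26],
  [0,0,0,0,0,-4,26],
])

```text
clock: 5.7
ee_pos: [555.2, 130.2, 154.2]
tool_rot: [3.139, -0.003, 1.2]
force: [2.0, 3.0, 1.1]
finger_gap: 29.4
```

```bash
python3 o.py
```

```text
5.7 [555.2  130.16 154.23] [ 3.13861061 -0.00332213  1.20048017] [1.98769641 2.95005799 1.05009806] 
T [ 0.73370614 -0.38117014  0.06949689] jt7 0.28111014515161514 q7 1.0508052838847517 29.368704250396295
```

Call:
apply_moves([
  [0,0,0,0,0,-2,26],
  [0,0,0,0,0,-4,26],
  [0,0,0,0,0,-6,26],
  [0,0,0,0,0,-8,26],
])

```text
clock: 6.2
ee_pos: [555.3, 130.3, 154.2]
tool_rot: [3.138, -0.003, 1.059]
force: [3.2, 4.0, -0.6]
finger_gap: 29.2
```

```bash
python3 o.py
```

```text
6.2 [555.29 130.26 154.25] [ 3.13848797 -0.00347777  1.05856368] [ 3.18403972  3.95839597 -0.64086872] 
T [ 0.98994115 -0.60172924  0.15054597] jt7 0.7024456188082695 q7 0.91846239216335 29.165544806056282
```

Call:
apply_moves([
  [0,0,0,0,0,-2,26],
  [0,0,0,0,0,-4,26],
  [0,0,0,0,0,-6,26],
  [0,0,0,0,0,-8,26],
])

```text
clock: 6.7
ee_pos: [555.4, 130.4, 154.3]
tool_rot: [3.138, -0.004, 0.917]
force: [3.8, 4.6, -0.7]
finger_gap: 29.1
```

```bash
python3 o.py;  python3 - <<'E'
from h import *
im,d=read_camera("side")
cv2.imwrite("pics/z6.png",np.hstack([cv2.resize(im[135:215,305:385],(400,400),interpolation=2),cv2.resize(im[215:275,315:375],(400,400),interpolation=2)])[:,:,::-1])
E
```

```text
6.7 [555.38 130.39 154.25] [ 3.13836712 -0.00369843  0.91667196] [ 3.79921067  4.56744996 -0.70588941] 
T [ 0.96329284 -0.75801887  0.07073124] jt7 0.7074293866753578 q7 0.7863595287341282 29.064474492907276
```

View pics/z6.png

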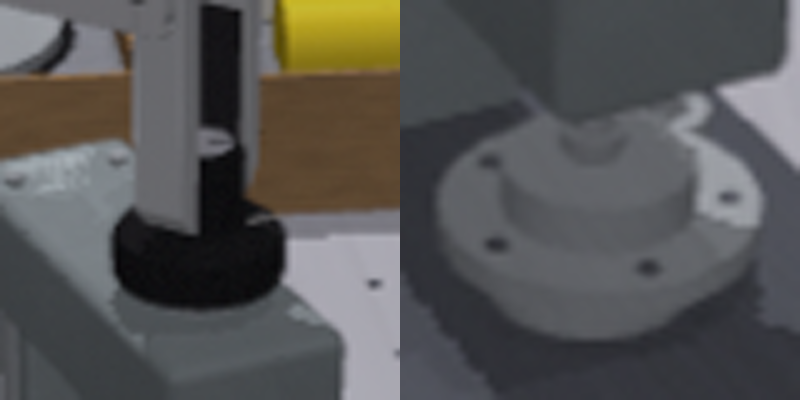

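```bash
cat > m.py <<'E'
from h import *
import sys
n=int(sys.argv[1]) if len(sys.argv)>1 else 6
T=[];J=[];F=[]
for i in range(n):
    o=get_obs();T.append(o["wrist_torque"][2]);J.append(o["joint_torque"][6]);F.append(o["force"]); 
    im,d=read_camera("side")
print(o["clock"],"yaw",round(o["tool_rot"][2],4),"T",np.round(T,3),np.mean(T).round(4),"J",np.round(J,4),"F",np.mean(F,0).round(2),o["ee_pos"].round(2))
cv2.imwrite("pics/last.png",np.hstack([cv2.resize(im[135:215,305:385],(400,400),interpolation=2),cv2.resize(im[215:275,315:375],(400,400),interpolation=2)])[:,:,::-1]); np.save("pics/last.npy",d)
E
python3 m.py
```

```text
7.0 yaw 0.9177 T [ 0.112  0.047 -0.041  0.057  0.034  0.032] 0.0401 J [ 0.5741 -0.7572 -0.2969 -0.0887 -0.0299 -0.0163] F [ 3.51  4.56 -0.67] [555.39 130.41 154.26]
```

```bash
cat > o.py <<'E'
from cell import *
import numpy as np
np.set_printoptions(precision=3,suppress=True,linewidth=200)
o=get_obs(); print(round(o["clock"],3),"yaw",round(o["tool_rot"][2],4),"T",o["wrist_torque"],"J",o["joint_torque"],"q7",o["q"][6],"qd7",o["joint_velocities"][6],"F",o["force"],o["ee_pos"],o["finger_gap"])
E
python3 o.py
```

```text
7.05 yaw 0.9177 T [ 0.936 -0.741  0.006] J [  2.119 -71.85    9.624 -37.674   1.053   1.213  -0.015] q7 0.7873807137871062 qd7 -0.0005759215115337629 F [ 3.631  4.274 -1.093] [555.391 130.416 154.299] 29.322889606010634
```

Call:
apply_moves([
  [0,0,0,0,0,-1,26],
  [0,0,0,0,0,-2,26],
  [0,0,0,0,0,-3,26],
  [0,0,0,0,0,-4,26],
])

```text
clock: 7.55
ee_pos: [555.4, 130.5, 154.3]
tool_rot: [3.138, -0.004, 0.846]
force: [3.4, 4.0, 0.0]
finger_gap: 29.6
```

```bash
python3 o.py
```

```text
7.55 yaw 0.8463 T [ 0.954 -0.572  0.126] J [  2.413 -71.757   9.66  -37.718   0.95    1.156   0.28 ] q7 0.7210473672278738 qd7 -0.12674589640317027 F [3.431 4.026 0.008] [555.433 130.47  154.251] 29.638634469023845
```

Call:
apply_moves([
  [0,0,0,0,0,-1,26],
  [0,0,0,0,0,-2,26],
  [0,0,0,0,0,-3,26],
  [0,0,0,0,0,-4,26],
])

```text
clock: 8.05
ee_pos: [555.5, 130.5, 154.2]
tool_rot: [3.138, -0.004, 0.775]
force: [3.2, 3.5, -0.1]
finger_gap: 29.1
```

```bash
python3 o.py
```

```text
8.05 yaw 0.7751 T [ 0.921 -0.713  0.167] J [  2.382 -71.645   9.883 -37.673   0.946   1.173   0.279] q7 0.6549446699926454 qd7 -0.12997594654583833 F [ 3.161  3.542 -0.111] [555.495 130.517 154.236] 29.074005645819348
```

Call:
apply_moves([
  [0,0,0,0,0,-1,26],
  [0,0,0,0,0,-2,26],
  [0,0,0,0,0,-3,26],
  [0,0,0,0,0,-4,26],
])

```text
clock: 8.55
ee_pos: [555.6, 130.6, 154.3]
tool_rot: [3.138, -0.004, 0.704]
force: [2.5, 4.0, -1.3]
finger_gap: 29.2
```

```bash
python3 o.py; python3 m.py 3
```

```text
8.55 yaw 0.7039 T [ 0.847 -0.719  0.148] J [  2.357 -71.534  10.113 -37.631   0.946   1.188   0.278] q7 0.5889712064452792 qd7 -0.12759798826867708 F [ 2.516  3.987 -1.343] [555.574 130.57  154.266] 29.221223803359617
8.65 yaw 0.7038 T [0.148 0.07  0.052] 0.09 J [ 0.2785  0.2271 -0.4272] F [ 2.97  3.94 -0.64] [555.58 130.53 154.28]
```

View pics/last.png

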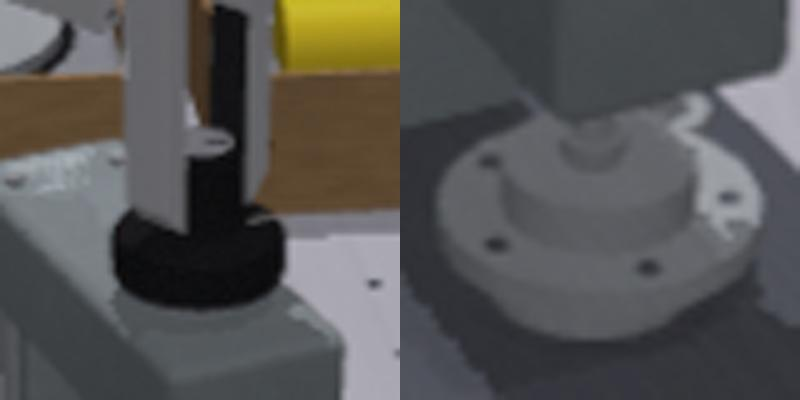

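```bash
cat > foot.py <<'E'
from h import *
import sys
# column-averaged profile of foot front edge
f=cv2.imread if 0 else None
acc=0
n=int(sys.argv[1])
for i in range(n):
    im,d=read_camera("side"); acc=acc+im.astype(float)
g=(acc/n).mean(2)
np.save(sys.argv[2],g)
p=g[228:248,341:347].mean(1); print(np.round(p,1))
E
python3 - <<'E'
from h import *
for z in (62,60,58,56,54,53,52):
    print(z,[proj("side",(555.4+9*np.cos(a),129.8+9*np.sin(a),z)) for a in [-np.pi/2]])
s=cv2.imread("pics/side0.png").mean(2); print(np.round(s[228:248,341:347].mean(1),1))
E
python3 foot.py 4 pics/g1.npy
```

```text
62 [(np.float64(343.6058580311428), np.float64(238.15050332033445))]
60 [(np.float64(343.59134011476743), np.float64(239.06888786906376))]
58 [(np.float64(343.57685260165954), np.float64(239.98534914654346))]
56 [(np.float64(343.5623953964139), np.float64(240.89989318799573))]
54 [(np.float64(343.5479684040237), np.float64(241.81252600341776))]
53 [(np.float64(343.54076620806836), np.float64(242.2681275726265))]
52 [(np.float64(343.5335715298791), np.float64(242.72325357771336))]
[69.7 69.6 69.3 67.4 69.6 84.9 90.1 84.  82.6 83.9 92.  97.2 97.1 97.3
 97.2 96.9 97.1 96.2 92.2 89.2]
[ 73.2  73.   72.7  70.6  72.5  84.9  88.2  90.3  94.2  91.8  87.1  86.1
  89.9 101.6 101.4 101.4 101.3 100.3  96.1  93.2]
```

Call:
apply_moves([
  [0,0,0,0,0,-1,26],
  [0,0,0,0,0,-2,26],
  [0,0,0,0,0,-3,26],
  [0,0,0,0,0,-4,26],
])

```text
clock: 9.4
ee_pos: [555.7, 130.6, 154.3]
tool_rot: [3.138, -0.004, 0.633]
force: [3.9, 4.5, -0.5]
finger_gap: 29.6
```

```bash
python3 o.py
```

```text
9.4 yaw 0.6332 T [ 0.921 -0.714  0.115] J [  2.332 -71.403  10.344 -37.599   0.945   1.188   0.278] q7 0.5235485433098906 qd7 -0.1281911829773187 F [ 3.87   4.461 -0.537] [555.652 130.596 154.253] 29.55291189088859
```

Call:
apply_moves([
  [0,0,0,0,0,-1,26],
  [0,0,0,0,0,-2,26],
  [0,0,0,0,0,-3,26],
  [0,0,0,0,0,-4,26],
])

```text
clock: 9.9
ee_pos: [555.7, 130.6, 154.3]
tool_rot: [3.138, -0.004, 0.562]
force: [2.7, 4.1, -0.7]
finger_gap: 29.4
```

```bash
python3 o.py; python3 foot.py 3 pics/g2.npy;python3 o.py
```

```text
9.9 yaw 0.562 T [ 0.897 -0.738  0.129] J [  2.296 -71.269  10.575 -37.564   0.941   1.188   0.277] q7 0.45779202290465 qd7 -0.12854782096612594 F [ 2.741  4.091 -0.689] [555.713 130.638 154.26 ] 29.449832017528486
[ 73.4  73.3  72.8  70.7  72.7  85.2  88.2  88.1  91.1  95.7  89.   86.9
  87.2  92.1 101.6 101.7 101.5 100.4  96.4  93.5]
10.05 yaw 0.5623 T [ 0.865 -0.642  0.045] J [  1.849 -71.137  10.717 -37.581   0.931   1.169  -0.199] q7 0.4580983672808186 qd7 0.0032681037568441733 F [ 3.399  4.558 -0.965] [555.708 130.635 154.258] 29.101426120310375
```

Call:
apply_moves([
  [0,0,0,0,0,-1,26],
  [0,0,0,0,0,-2,26],
])

```text
clock: 10.3
ee_pos: [555.8, 130.6, 154.2]
tool_rot: [3.138, -0.005, 0.526]
force: [3.7, 4.6, -0.3]
finger_gap: 29.6
```

```bash
python3 o.py
```

```text
10.3 yaw 0.526 T [ 0.867 -0.65   0.208] J [  2.294 -71.113  10.673 -37.624   0.927   1.094   0.273] q7 0.4245850799695045 qd7 -0.12732706519213044 F [ 3.679  4.552 -0.271] [555.758 130.627 154.247] 29.64031725724674
```

Call:
apply_moves([
  [0,0,0,0,0,-1,26],
  [0,0,0,0,0,-2,26],
])

```text
clock: 10.55
ee_pos: [555.8, 130.7, 154.3]
tool_rot: [3.138, -0.005, 0.49]
force: [2.7, 4.1, -1.1]
finger_gap: 29.1
```

```bash
python3 o.py
```

```text
10.55 yaw 0.4897 T [ 0.837 -0.666  0.148] J [  2.254 -71.02   10.798 -37.609   0.921   1.082   0.258] q7 0.3911200754895535 qd7 -0.12817923387520092 F [ 2.682  4.064 -1.112] [555.773 130.655 154.267] 29.09457447295037
```

Call:
apply_moves([
  [0,0,0,0,0,-1,26],
  [0,0,0,0,0,-2,26],
])

```text
clock: 10.8
ee_pos: [555.8, 130.7, 154.3]
tool_rot: [3.138, -0.005, 0.453]
force: [4.0, 5.3, -0.7]
finger_gap: 29.1
```

```bash
python3 o.py
```

```text
10.8 yaw 0.4534 T [ 0.869 -0.648  0.146] J [  2.25  -70.956  10.936 -37.591   0.908   1.084   0.238] q7 0.35766068944863455 qd7 -0.12675366400313615 F [ 3.991  5.286 -0.704] [555.818 130.662 154.276] 29.10696391216235
```

Call:
apply_moves([
  [0,0,0,0,0,-1,26],
  [0,0,0,0,0,-2,26],
])

```text
clock: 11.05
ee_pos: [555.9, 130.7, 154.3]
tool_rot: [3.138, -0.005, 0.417]
force: [2.8, 4.7, -1.2]
finger_gap: 29.4
```

```bash
python3 o.py; python3 foot.py 3 pics/g3.npy;python3 o.py
```

```text
11.05 yaw 0.417 T [ 0.839 -0.626  0.187] J [  2.242 -70.889  11.07  -37.576   0.899   1.081   0.224] q7 0.324222226983376 qd7 -0.12831048153346414 F [ 2.756  4.718 -1.234] [555.878 130.661 154.258] 29.44527661008693
[ 73.3  73.3  73.1  71.1  72.7  85.2  88.4  88.4  90.7  94.5  92.1  87.6
  86.3  90.2 101.8 101.8 101.9 100.8  96.4  93.3]
11.2 yaw 0.4175 T [ 0.854 -0.652  0.077] J [  1.8   -70.745  11.214 -37.591   0.893   1.059  -0.23 ] q7 0.32459183143764625 qd7 0.004241699810043687 F [ 3.968  4.505 -0.509] [555.875 130.68  154.259] 29.355262849332366
```

Call:
apply_moves([
  [0,0,0,0,0,-1,26],
  [0,0,0,0,0,-2,26],
])

```text
clock: 11.45
ee_pos: [555.9, 130.7, 154.3]
tool_rot: [3.138, -0.005, 0.381]
force: [3.4, 3.2, -0.9]
finger_gap: 29.2
```

```bash
python3 o.py
```

```text
11.45 yaw 0.3812 T [ 0.85  -0.667  0.164] J [  2.271 -70.818  11.205 -37.556   0.896   1.073   0.225] q7 0.2912408593637221 qd7 -0.12628401299124054 F [ 3.389  3.186 -0.858] [555.908 130.693 154.261] 29.242402914277285
```

Call:
apply_moves([
  [0,0,0,0,0,-1,26],
  [0,0,0,0,0,-1,26],
])

```text
clock: 11.7
ee_pos: [555.9, 130.7, 154.2]
tool_rot: [3.138, -0.005, 0.363]
force: [3.5, 4.1, -0.7]
finger_gap: 29.4
```

```bash
python3 o.py; python3 foot.py 3 pics/g4.npy;python3 o.py; python3 m.py 1
```

```text
11.7 yaw 0.3631 T [ 0.868 -0.587  0.12 ] J [  1.722 -70.586  11.452 -37.596   0.849   1.025  -0.455] q7 0.2745376708864751 qd7 0.011300295362111107 F [ 3.46   4.099 -0.662] [555.917 130.691 154.248] 29.39764630951986
[ 73.1  73.3  73.   70.6  72.8  85.3  88.5  88.6  90.6  94.6  92.2  87.4
  86.3  89.6 101.7 101.6 101.7 100.8  96.6  93.6]
11.85 yaw 0.3635 T [ 0.865 -0.599  0.076] J [  1.841 -70.64   11.399 -37.598   0.917   1.025  -0.099] q7 0.2749571157094214 qd7 -0.0007974866866215025 F [ 3.589  4.036 -0.984] [555.903 130.689 154.234] 29.4986350920703
11.85 yaw 0.3635 T [0.076] 0.0763 J [-0.0988] F [ 3.59  4.04 -0.98] [555.9  130.69 154.23]
```

View pics/last.png

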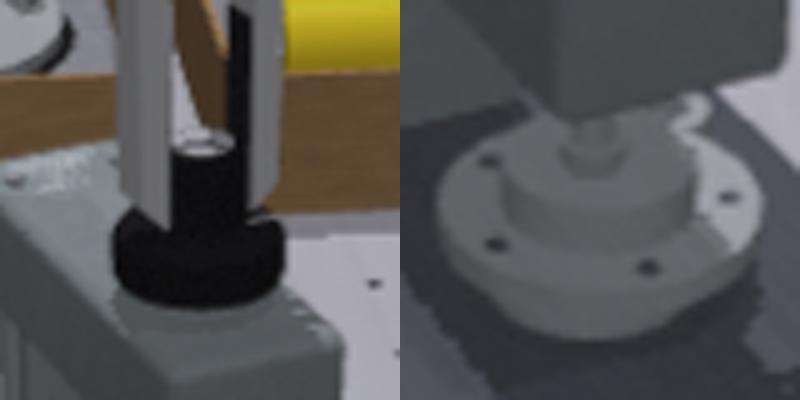

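Call:
apply_moves([
  [0,0,0,0,0,0,26],
  [0,0,0,0,0,0,40],
  [0,0,0,0,0,0,54],
  [0,0,0,0,0,0,54],
  [0,0,0,0,0,0,54],
])

```text
clock: 12.52
ee_pos: [555.8, 130.6, 154.2]
tool_rot: [3.138, -0.005, 0.363]
force: [-0.7, -0.3, 0.1]
finger_gap: 54.1
```

```bash
python3 o.py; python3 foot.py 3 pics/g5.npy;python3 o.py; python3 m.py 1
```

```text
12.525 yaw 0.3633 T [-0.08   0.028 -0.031] J [  0.038 -70.707   9.639 -39.706  -0.025   0.019  -0.002] q7 0.2748922946395819 qd7 0.00013592391361572602 F [-0.661 -0.287  0.064] [555.844 130.554 154.23 ] 54.112693903432714
[ 73.3  73.4  73.   71.1  72.8  85.4  88.4  88.4  90.7  94.7  92.3  87.5
  86.4  89.6 101.9 101.9 101.9 100.9  96.5  93.6]
12.675 yaw 0.3635 T [-0.08   0.062 -0.025] J [  0.022 -70.715   9.622 -39.726  -0.029   0.015  -0.001] q7 0.27494024028418224 qd7 -0.0006288530682027782 F [-0.154  0.392  0.655] [555.901 130.64  154.238] 53.923870617654465
12.675 yaw 0.3635 T [-0.025] -0.025 J [-0.0011] F [-0.15  0.39  0.66] [555.9  130.64 154.24]
```

View pics/last.png

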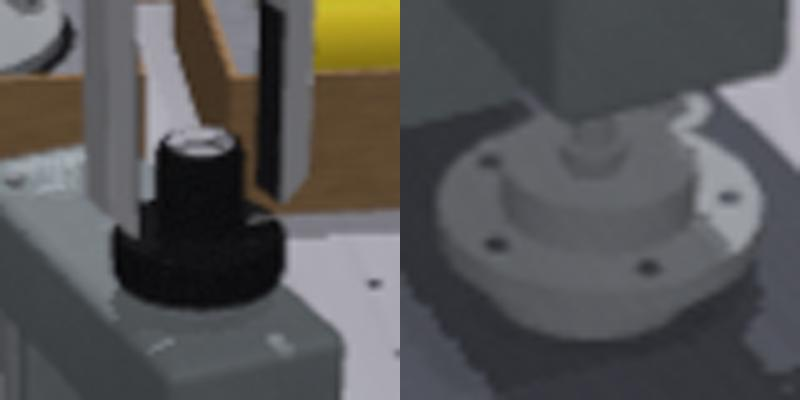

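Call:
apply_moves([
  [0,0,20,0,0,0,60],
  [0,0,45,0,0,0,94],
  [0,0,45,0,0,10,94],
  [0,0,45,0,0,20,94],
  [0,0,45,0,0,30,94],
  [0,0,45,0,0,36,94],
  [0,0,45,0,0,36,94],
  [0,0,45,0,0,36,94],
])

```text
clock: 13.72
ee_pos: [555.9, 130.6, 199.2]
tool_rot: [3.138, -0.005, 0.989]
force: [-0.2, -0.3, -0.7]
finger_gap: 93.8
```

```bash
python3 o.py
```

```text
13.725 yaw 0.9891 T [ 0.007  0.039 -0.02 ] J [  0.299 -69.38    6.795 -42.211  -0.01    0.042   0.112] q7 0.8390540154960016 qd7 0.006132450340998941 F [-0.229 -0.349 -0.739] [555.911 130.626 199.245] 93.80897612954644
```

Call:
apply_moves([
  [0,0,-25,0,0,0,94],
  [0,0,-50,0,0,0,94],
  [0,0,-65,0,0,0,94],
  [0,0,-70,0,0,0,94],
  [0,0,-70,0,0,0,94],
])

```text
clock: 14.35
ee_pos: [556.1, 130.6, 129.5]
tool_rot: [3.138, -0.005, 0.989]
force: [0.4, 0.9, -0.4]
finger_gap: 94.3
```

```bash
python3 o.py; python3 m.py 1; python3 -c "
from h import *
im,d=read_camera('side'); C=cloud('side',d)
np.set_printoptions(precision=0,suppress=True)
for v in range(178,208,2): print(v,[C[v,u] for u in (328,331,334,337)], im[v,326:340:2,0])"
```

```text
14.35 yaw 0.9887 T [-0.069 -0.015  0.029] J [ -0.003 -72.172   7.842 -37.843  -0.09   -0.153   0.035] q7 0.873515792772772 qd7 0.0011071657443234991 F [ 0.42   0.908 -0.362] [556.091 130.623 129.538] 94.28785827134668
14.35 yaw 0.9887 T [0.029] 0.0288 J [0.0353] F [ 0.42  0.91 -0.36] [556.09 130.62 129.54]
178 [array([523.,  81., 205.]), array([527.,  78., 206.]), array([532.,  75., 208.]), array([543., 125., 183.])] [105 105 105 106  96  79  13]
180 [array([523.,  81., 202.]), array([527.,  79., 202.]), array([532.,  76., 203.]), array([543., 126., 179.])] [106 105 105 106  97  80  14]
182 [array([523.,  81., 198.]), array([527.,  80., 198.]), array([532.,  74., 201.]), array([543., 125., 175.])] [105 105 105 106  97  80  15]
184 [array([523.,  80., 194.]), array([527.,  78., 196.]), array([532.,  74., 197.]), array([542., 118., 175.])] [105 105 105 106  98  79  16]
186 [array([523.,  80., 191.]), array([527.,  76., 193.]), array([532.,  78., 192.]), array([541., 108., 176.])] [105 106 106 106  99  80  16]
188 [array([523.,  83., 186.]), array([527.,  77., 189.]), array([532.,  75.,
[... 631 characters left out ...]
7  44]
198 [array([523.,  81., 168.]), array([527.,  80., 168.]), array([532.,  76., 170.]), array([542., 113., 150.])] [ 87  98 102 105 101  91  77]
200 [array([524.,  91., 159.]), array([528.,  82., 164.]), array([532.,  77., 166.]), array([541., 107., 150.])] [65 78 81 80 88 91 77]
202 [array([526., 112., 144.]), array([530., 104., 148.]), array([535., 102., 149.]), array([540., 100., 149.])] [ 61  64  89 102  77  86  85]
204 [array([526., 113., 139.]), array([530.,  99., 147.]), array([534.,  96., 148.]), array([539.,  94., 149.])] [60 60 63 80 79 83 85]
206 [array([526., 110., 137.]), array([530.,  99., 142.]), array([534.,  92., 146.]), array([539.,  87., 149.])] [60 60 60 61 74 81 85]
```

View pics/last.png

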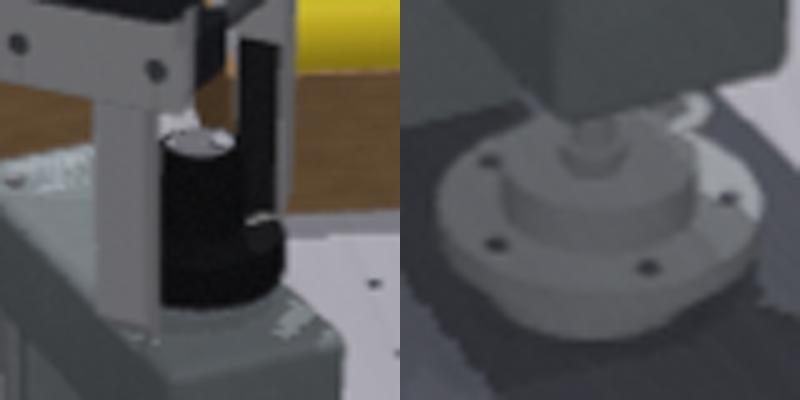

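Call:
apply_moves([
  [0,0,0,0,0,0,70],
  [0,0,0,0,0,0,63],
  [0,0,0,0,0,0,54],
  [0,0,0,0,0,0,54],
  [0,0,0,0,0,0,54],
], force=30)

```text
clock: 15.08
ee_pos: [556.0, 130.1, 130.0]
tool_rot: [3.138, -0.005, 0.988]
force: [-4.6, -4.4, 5.0]
finger_gap: 59.3
```

```bash
python3 o.py
```

```text
15.075 yaw 0.9885 T [-0.98   1.038  0.037] J [ -1.529 -71.978   6.339 -40.067  -0.956  -1.488  -0.04 ] q7 0.8736342828172146 qd7 -0.0024297250581921674 F [-4.645 -4.424  5.042] [555.989 130.147 129.957] 59.335116983843136
```

Call:
apply_moves([
  [0,0,0,0,0,-3,54],
  [0,0,0,0,0,-6,54],
  [0,0,0,0,0,-9,54],
  [0,0,0,0,0,-12,54],
])

```text
clock: 15.58
ee_pos: [556.0, 130.2, 130.0]
tool_rot: [3.138, -0.005, 0.778]
force: [-0.8, -0.9, 2.3]
finger_gap: 59.3
```

```bash
python3 o.py; python3 m.py 1
```

```text
15.575 yaw 0.7775 T [-0.257  0.182  0.168] J [  0.651 -72.824   7.92  -38.686  -0.278  -0.277   1.058] q7 0.6802766758499438 qd7 -0.38054763439823797 F [-0.82  -0.904  2.305] [556.04  130.155 129.994] 59.2810087668075
15.575 yaw 0.7775 T [0.168] 0.1685 J [1.0583] F [-0.82 -0.9   2.31] [556.04 130.16 129.99]
```

View pics/last.png

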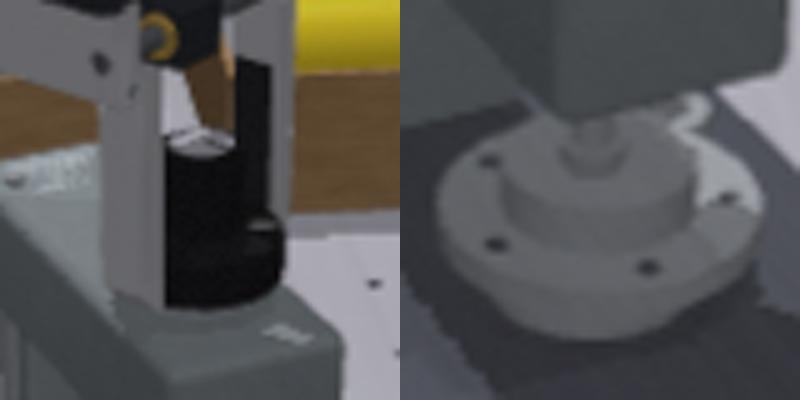

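Call:
apply_moves([
  [0,0,0,0,0,-3,54],
  [0,0,0,0,0,-6,54],
  [0,0,0,0,0,-9,54],
  [0,0,0,0,0,-12,54],
  [0,0,0,0,0,-15,54],
  [0,0,0,0,0,-18,54],
  [0,0,0,0,0,-21,54],
  [0,0,0,0,0,-24,54],
])

```text
clock: 16.62
ee_pos: [556.2, 130.2, 130.0]
tool_rot: [3.138, -0.005, 0.355]
force: [-0.2, -1.2, -0.8]
finger_gap: 59.3
```

```bash
python3 o.py
```

```text
16.625 yaw 0.3553 T [-0.35  -0.065  0.166] J [  0.509 -72.41    9.619 -38.168  -0.276   0.099   1.042] q7 0.29631477711037 qd7 -0.37789168867808093 F [-0.187 -1.229 -0.828] [556.195 130.197 129.995] 59.33422812129575
```

Call:
apply_moves([
  [0,0,0,0,0,-3,54],
  [0,0,0,0,0,-6,54],
  [0,0,0,0,0,-9,54],
])

```text
clock: 17.0
ee_pos: [556.3, 130.2, 130.0]
tool_rot: [3.137, -0.005, 0.198]
force: [-1.1, -1.5, 0.0]
finger_gap: 59.6
```

```bash
python3 o.py; python3 m.py 1
```

```text
17.0 yaw 0.1977 T [-0.325  0.079  0.172] J [  0.468 -71.965  10.28  -38.319  -0.316  -0.14    1.036] q7 0.15416637606939496 qd7 -0.37511521104893714 F [-1.078 -1.487  0.04 ] [556.308 130.155 130.006] 59.55231898738391
17.0 yaw 0.1977 T [0.172] 0.1722 J [1.036] F [-1.08 -1.49  0.04] [556.31 130.16 130.01]
```

Call:
apply_moves([
  [0,0,0,0,0,-2,54],
  [0,0,0,0,0,-4,54],
])

```text
clock: 17.3
ee_pos: [556.3, 130.2, 130.0]
tool_rot: [3.137, -0.005, 0.124]
force: [0.4, -1.4, 0.4]
finger_gap: 59.6
```

```bash
python3 o.py; python3 m.py 1
```

```text
17.3 yaw 0.1236 T [-0.408  0.188  0.219] J [  0.18  -71.606  10.795 -38.244  -0.362  -0.172   0.644] q7 0.0876385903683719 qd7 -0.25256870975734663 F [ 0.369 -1.381  0.398] [556.334 130.169 130.   ] 59.64456616734532
17.3 yaw 0.1236 T [0.219] 0.2193 J [0.6439] F [ 0.37 -1.38  0.4 ] [556.33 130.17 130.  ]
```

View pics/last.png

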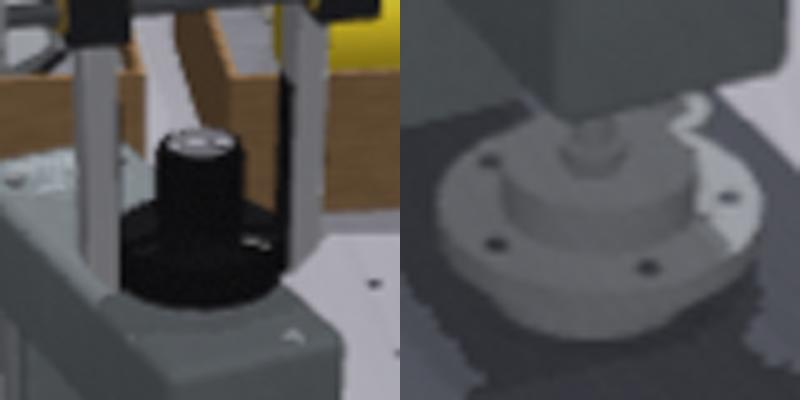

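Call:
apply_moves([
  [0,0,0,0,0,-2,54],
  [0,0,0,0,0,-4,54],
])

```text
clock: 17.6
ee_pos: [556.4, 130.2, 130.0]
tool_rot: [3.137, -0.005, 0.05]
force: [0.5, -0.7, 0.8]
finger_gap: 59.5
```

```bash
python3 o.py
```

```text
17.6 yaw 0.0495 T [-0.341  0.103  0.209] J [  0.144 -71.485  11.092 -38.127  -0.387  -0.131   0.617] q7 0.021373736485468062 qd7 -0.2492828074802655 F [ 0.539 -0.722  0.776] [556.361 130.155 129.993] 59.46630231502513
```

Call:
apply_moves([
  [0,0,0,0,0,-2,54],
  [0,0,0,0,0,-4,54],
])

```text
clock: 17.85
ee_pos: [556.4, 130.1, 130.0]
tool_rot: [3.137, -0.005, -0.023]
force: [0.2, -0.7, 0.6]
finger_gap: 59.3
```

```bash
python3 o.py
```

```text
17.85 yaw -0.0227 T [-0.357  0.12   0.216] J [  0.017 -71.397  11.401 -38.042  -0.418  -0.07    0.582] q7 -0.043059708428160905 qd7 -0.24579976202657722 F [ 0.23  -0.749  0.645] [556.395 130.139 130.024] 59.27277795934622
```

Call:
apply_moves([
  [0,0,0,0,0,-2,54],
  [0,0,0,0,0,-4,54],
])

```text
clock: 18.1
ee_pos: [556.4, 130.1, 130.0]
tool_rot: [3.137, -0.005, -0.094]
force: [1.0, -2.0, 0.9]
finger_gap: 59.6
```

```bash
python3 o.py
```

```text
18.1 yaw -0.0944 T [-0.583  0.002  1.239] J [  0.598 -71.336  12.301 -37.764  -1.127   0.011  -0.43 ] q7 -0.10710058563825456 qd7 -0.23983096052179836 F [ 1.042 -1.99   0.888] [556.427 130.115 130.022] 59.55666629354763
```

Call:
apply_moves([
  [0,0,0,0,0,-1,54],
  [0,0,0,0,0,-1,54],
  [0,0,0,0,0,-1,54],
])

```text
clock: 18.48
ee_pos: [556.5, 130.6, 130.0]
tool_rot: [3.138, -0.006, -0.111]
force: [1.0, 2.9, -2.2]
finger_gap: 59.3
```

```bash
python3 o.py; python3 m.py 2
```

```text
18.475 yaw -0.1111 T [ 0.726 -0.206  0.935] J [  2.394 -70.993  15.299 -36.538   0.375   0.393  -0.924] q7 -0.1223082184902629 qd7 -0.0017683683854438754 F [ 0.961  2.922 -2.24 ] [556.47  130.636 130.03 ] 59.253993796601975
18.525 yaw -0.1111 T [0.935 0.986] 0.9607 J [-0.924 -0.916] F [ 1.55  2.99 -1.28] [556.49 130.63 130.03]
```

View pics/last.png

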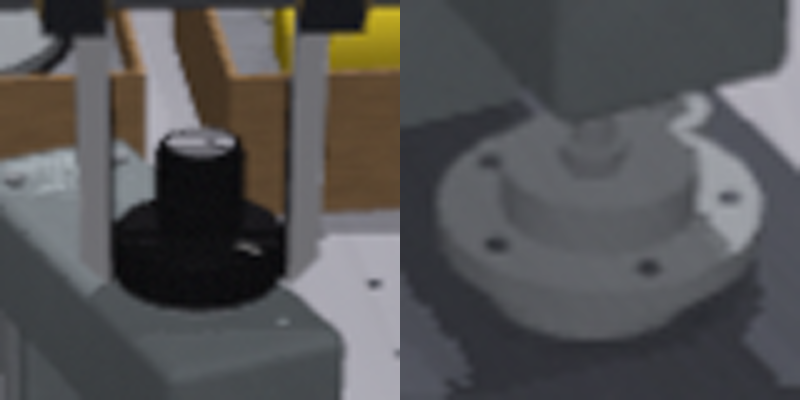

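Call:
apply_moves([
  [0,0,0,0,0,0,75],
  [0,0,0,0,0,0,94],
  [0,0,0,0,0,0,94],
  [0,0,0,0,0,0,94],
])

```text
clock: 19.08
ee_pos: [556.4, 130.5, 130.0]
tool_rot: [3.138, -0.005, -0.111]
force: [0.9, 0.0, -0.3]
finger_gap: 93.6
```

Call:
apply_moves([
  [0,0,30,0,0,0,94],
  [0,0,70,0,0,0,94],
  [0,0,120,0,0,0,94],
  [-30,40,150,0,0,0,94],
  [-60,90,160,0,0,0,94],
  [-90,140,160,0,0,0,94],
  [-110,190,160,0,0,0,94],
  [-110,190,160,0,0,0,94],
])

```text
clock: 20.08
ee_pos: [444.2, 324.2, 289.6]
tool_rot: [3.137, -0.005, -0.105]
force: [0.1, -0.4, -0.4]
finger_gap: 94.1
```

```bash
python3 o.py; python3 foot.py 3 pics/g6.npy
python3 - <<'E'
from h import *
im,d=read_camera("side"); t,_=read_camera("top")
cv2.imwrite("pics/fin.png",np.hstack([cv2.resize(t[160:220,215:275],(400,400),interpolation=2),cv2.resize(im[150:270,290:410],(400,400),interpolation=2)])[:,:,::-1])
E
```

```text
20.075 yaw -0.1052 T [-0.107  0.017 -0.028] J [ -4.101 -56.889   3.327 -46.547  -0.49   -0.032  -1.333] q7 -0.6688170057702408 qd7 0.045518007662874116 F [ 0.149 -0.43  -0.379] [444.218 324.174 289.563] 94.07279488478225
[71.  71.1 70.6 68.7 70.6 83.  85.9 85.8 88.1 91.9 89.5 84.9 83.9 87.1
 99.2 98.9 98.9 97.8 93.7 90.9]
```

View pics/fin.png

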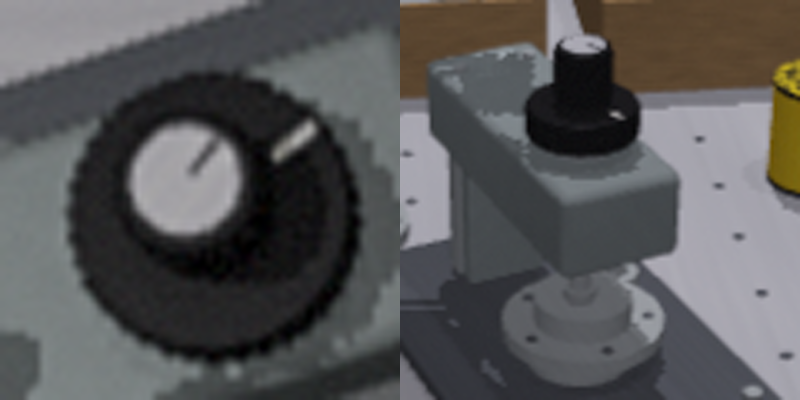

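```bash
python3 - <<'E'
from h import *
a0=cv2.imread("pics/top0.png").astype(float).mean(2)
acc=0
for i in range(6): acc=acc+read_camera("top")[0].astype(float)
a1=acc.mean(2)/6; np.save("pics/top1.npy",a1)
p208=proj("top",(555.6,129.8,208)); p176=proj("top",(555.6,129.8,176)); print(p208,p176)
S=10
for nm,a in(("0",a0),("1",a1)):
    b=cv2.resize(a[150:230,205:285].astype(np.float32),None,fx=S,fy=S,interpolation=cv2.INTER_CUBIC)
    # dial mask: bright blob
    m=(a>110).astype(np.uint8); 
    sub=np.zeros_like(m); sub[175:203,230:256]=m[175:203,230:256]
    n,l,st,c=cv2.connectedComponentsWithStats(sub)
    k=1+np.argmax(st[1:,4]); 
    pts=np.argwhere(l==k)[:,::-1].astype(np.float32); cc=cv2.convexHull(pts); M=cv2.moments(cc); cx,cy=M["m10"]/M["m00"],M["m01"]/M["m00"]
    print(nm,st[k],cx,cy)
    bg=cv2.GaussianBlur(a,(0,0),1e-3) if 0 else a
    best=[]
    for r0,r1 in((2,6),(2.5,7)):
        th=np.radians(np.arange(-180,180,1.)); prof=[]
        for t in th:
            rr=np.arange(r0,r1,.25); xs=(cx+rr*np.sin(t)).astype(np.float32); ys=(cy-rr*np.cos(t)).astype(np.float32)
            prof.append(cv2.remap(a.astype(np.float32),xs[None],ys[None],cv2.INTER_CUBIC).mean())
        prof=np.array(prof); j=prof.argmin(); w=np.clip(np.median(prof)-prof,0,None)**2; sel=np.abs(np.arange(360)-j)<35
        best.append((np.degrees(th[j]),(np.degrees(th)[sel]*w[sel]).sum()/w[sel].sum()))
    print("knob",best)
    th=np.radians(np.arange(-180,180,1.));prof=[]
    for t in th:
        rr=np.arange(16,20.5,.25); xs=(p176[0]+rr*np.sin(t)).astype(np.float32); ys=(p176[1]-rr*np.cos(t)).astype(np.float32)
        prof.append(cv2.remap(a.astype(np.float32),xs[None],ys[None],cv2.INTER_CUBIC).mean())
    prof=np.array(prof); j=prof.argmax(); print("ring",np.degrees(th[j]),prof[j])
E
python3 o.py
```

```text
(np.float64(242.18874980758582), np.float64(186.77833831932145)) (np.float64(245.65636840452083), np.float64(191.16883426711468))
0 [235 179  16  16 199] 242.46595932802828 186.55879752431474
knob [(np.float64(-16.0), np.float64(-15.633423533499931)), (np.float64(-14.999999999999998), np.float64(-15.091325226213467))]
ring -9.0 147.25691
1 [235 179  16  16 202] 242.43271767810026 186.51890941072998
knob [(np.float64(37.0), np.float64(37.438905532584535)), (np.float64(37.0), np.float64(37.50746125106315))]
ring 51.0 158.5965
20.625 yaw -0.112 T [-0.077  0.069 -0.068] J [  0.163 -57.817   6.616 -45.379  -0.012  -0.04    0.005] q7 -0.6675055605068186 qd7 0.0007162243088092335 F [-0.339 -0.678  0.316] [446.623 320.156 290.033] 93.94754363245863
```

```bash
python3 -c "
from cell import *
print(finish_job())"
```

```text
the job is handed in; nothing more can be done
None
```

The job is handed in. The foot should be bearing on the blank with about 7 N and the ring is turned to its stop. I had no direct force reading and no verdict came back.

- **Inner knob:** I turned it clockwise about 0.91 rad. Contact showed as rising resistance and as the foot's edge stopping in the side picture, about 0.17 rad before the end. That gives an estimated 7 N, uncertain by 1 to 1.5 N. The knob's index line moved 53°, against 52° for the gripper, so it did not slip. The foot looked unchanged after I let go.
- **Outer ring:** I turned it clockwise until the torque jumped from 0.2 to about 1.2 N m, which is the stop, then held it there and released. The top picture gave about 1.05 rad of turn and the gripper about 1.08 rad.
- **Last check:** The foot's edge was where I had set it and the arm was clear with the gripper open. The job took about 20.6 s. By eye the blank had not moved; I did not measure its position.

**Checks that disagreed:**
- The fingertips were about 33 mm higher than the reported TCP, so my first close on the knob shut on empty air above it. I corrected for this from the camera depth.
- Single wrist-torque readings scattered by about 0.04 N m, so I set the pressure mainly from the angle past contact.
- The depth picture put the hub top near 53 mm, but contact came with the foot at about 55 mm. That is roughly within the camera's calibration error.

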